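# Show the amber sample chip's label under the bench magnifier

## Robot

A 6-joint arm with a two-finger parallel gripper is mounted at the origin on a cart in front of the work surface, level with it; the furniture and walls round the work are solid. World frame = base frame: x ahead of the robot, y to its left, z up, the work surface at z = 0. Lengths are in m, angles in rad, forces in N, time in s.
With the tool pointing down it reaches from about 0.35 to 0.975 m from the base axis. Payload 4.9 kg.
Tool frame: the origin (TCP) lies on the centre line of the jaws, within the pads' length; the fingertips stand manip.tip_reach ahead of it and the grasp point (between the pads) is the TCP (manip.tip_reach is the distance from the TCP to the fingertips, in m); z points along the fingers, y is the line along which they close (so a half turn about z gives the same grasp; the last joint's range is limited). The gripper opens to 85 mm and grips with 20 to 120 N. Pads are 22 mm wide; open, the fingers measure 114 mm over their backs; the gripper's body (76 mm by 85 mm) begins 54 mm behind the grasp point. The pads swing forward as they close: fully open they stand 13 mm farther back than shut.
Start: joints at [-1.441, 0.053, 1.613, -0, 1.476, -0.119], TCP at [0.154, -0.606, 0.25] pointing down, gripper open.
Joint ranges: [-3.01, 3.01], [-1.01, 2.22], [0.06, 2.58], [-1.02, 4.17], [0.09, 2.62], [-3.14, 3.14]. Speed limits (rad/s): [2.57, 2.57, 3.14, 3.14, 3.14, 3.14].

## Interface

Orientations are given as a unit quaternion [w, x, y, z].
In Python, from plant import manip gives the robot as it stands. The module is installed in compiled form; this text tells all that it offers.
- The arm moves only by the tool move_arm, never from a script. Its argument "rows" is a list of rows, each a list of 7 numbers: the shift along the tool's x, y, z in cm, then the turn, a rotation vector about the tool's x, y, z in degrees, then the opening, from -1 (shut) to 1 (fully open). In form: [[tx, ty, tz, ax, ay, az, jaw], ...]. A call has 1 to 20 rows; each row shifts and turns the commanded pose from where the row before left it, along the tool's axes as they then stand; what a row does not reach is not made up. A row lasts 1/12 s, in which the tool goes at most 41.7 mm and 7.16 degrees, less where a joint would pass 70% of its speed; a pose out of reach is approached as far as the arm can. A call is refused whole if a number of a shift passes 4.17 or a number of a turn 7.16, either way. A call with a gripper value outside its range is refused whole. The fingers move at their own pace and stop on an object; the grip force is fixed at half the most. Time passes only in rows, so rows that do not move let the fingers close. It gives the time, the measured TCP pose, the force, the opening and the grip force at its end, in the units of the state.
- manip.state(): the state, without advancing time (a new reading comes with each control period).
- manip.grab_frame(name): name is "scene" or "top"; returns a dict with "img" (400x640x3 uint8, blue, green, red), "mtx" (3x3 intrinsics, pixels), "R" (3x3) and "t" (3): a world point X has camera coordinates R X + t. Camera axes: x right, y down, z forward; pixel columns grow to the right and rows downward; lengths in m; the calibration is good to about 2 mm. A picture is of the moment at which its call begins. There is no depth.
- manip.job_done(): hands the job in; it is judged then, once.
The state is a dict: "time": time; "joint_pos": joint angles; "joint_vel": joint speeds; "joint_efforts": joint torques, N m; "tool_pos": TCP position; "tool_rot": TCP orientation; "contact_force": force on the tool from outside, world axes, zero at the start; "ft_torque": the same for the moment, N m; "gripper_width": opening from 0.0 (shut) to 1.0 (fully open); "grasp_force": force on a finger pad.
Only numpy, scipy, OpenCV 4.12 (cv2) and the standard library are available. Lean on these libraries where they do the work, as an engineer would, in place of code of your own. Each camera call takes 0.05 s, during which the arm holds its last target. There are 200 camera calls.

## Task

First swing the bench magnifier round so that its lens stands over the middle of the black-and-white contrast board. Then take the amber sample chip out of the rack by its plain end (the frosted, labelled end is the one with the small corner notch), leaving the other chips where they stand, and hold it in the air between lens and board with the label under the middle of the lens and the label face turned up, sloping no more than about 45 degrees. Finish still holding it there, steady and clear of the board, the magnifier and the rack.

Things in the scene. Friction and masses are not known exactly. Their poses are not given: they have to be found in the camera images.
- magnifier: Foot of the bench magnifier: dark round cast foot 144 mm in diameter with a steel column; fixed to the bench. Origin on the bench under the centre of the column; the arm's vertical pivot axis passes through it. The arm rises from the column at z 0.20 to 0.23 to the lens head (highest point about z 0.33).
- swing_arm (a joint): Angle of the magnifier's cream arm about the vertical column, rad, range -1.5 to 1.5. At 0 the arm points to -x (towards the robot); it grows counter-clockwise seen from above, i.e. positive values carry the lens to the robot's right (-y). Stiff friction joint (about 1 N m, 3 N at the handle): stays where it is left.
- lens (a point): Centre of the clear lens, 250 mm from the column axis, 285 mm above the bench; the lens is level. Its round cream housing is 98 mm in diameter and reaches from z 0.271 to z 0.297.
- lens_handle (a point): Middle of the black stub handle on the lens housing, a level round bar 16 mm thick and 44 mm long that points straight away from the column; 327 mm from the column axis, 285 mm above the bench.
- contrast_board: Flat board 140 x 100 x 4 mm, half white and half black, fixed to the bench; origin at its centre on the bench. Its centre lies 225 to 265 mm from the column, so the lens can be swung to within 25 mm of it.
- sample_rack: Low wooden rack fixed to the bench: two rails 150 mm long (along own y, at x = -30 and +30 mm), top at z 0.030. Origin at its centre on the bench. Three slots across the rails, 9.5 mm wide, 14 mm deep, 52 mm apart along y, floor at z 0.016; a chip stands on its long edge in each, in any order. Keep the fingers from opening so wide that they hit the neighbours.
- amber_chip: Clear amber chip, 130 mm long (own x), 8 mm thick (own y), 45 mm wide (own z), 50 g, standing on its long edge. Origin: middle of its lower edge. The +x end is frosted (last 40 mm) with a 9 x 9 mm notch in its upper corner; the -x end is plain and clear. The white label is on the +y face of the frosted end: facing the label with the notch edge up, the notch is at the top left.
- amber_label (a point): Centre of the label on the amber chip: x = +43 mm, y = +4.5 mm (on the +y face), z = 18.5 mm in the chip's frame. Same axes as the chip: its y axis points out of the label.
- amber_plain_end (a point): Place to hold the amber chip at its plain end: x = -50 mm, z = 30 mm in the chip's frame, middle of the 8 mm thickness. The hold must be on the plain half, more than 10 mm to the plain side of the chip's middle.
- amber_notch (a point): Middle of the corner notch of the amber chip.
- green_chip: Green chip of the same size and make in the rack, to be left there.
- blue_chip: Blue chip of the same size and make in the rack, to be left there.
- press: The hand injection press on the robot's right, an obstacle to stay clear of. Origin at z 0 under its column's front. Base plate x -180 to 355, y -145 to 120 mm from the origin, 64 mm high; black barrel x -25 to 105, y -70 to 45 mm from 0.22 m up; its hand lever reaches over the bench 350 mm to -x of the origin, y -30 to 5 mm, at 0.68 m height and more: raised wrists can strike it.
Things that resemble listed ones, but are neither listed nor needed, are in the scene too. Of the things that look like the amber_chip, the larger one is meant.

How it is judged:
On the way, in this order (a step that is already met when the one before it is completed fails the run):
1. the lens is swung over the contrast board and stays there while the amber chip still stands in the rack (horizontal distance between lens and contrast_board below 0.045 m and velocity of joint swing_arm between -0.03 and 0.03 rad/s and distance of amber_chip from where it was at the start of the episode below 0.02 m), for 0.2 s.
2. the amber chip is lifted clear of the rack in the fingers (height (world z) of amber_label above 0.065 m and contact force between the fingers and amber_chip above 0.5 N and contact force between amber_chip and sample_rack below 0.1 N), for 0.2 s.
At the end, for the whole second after the job is handed in: Lens within 45 mm of the board's centre; amber label within 30 mm of the lens axis, 55 to 235 mm up, label face within 55 deg of straight up; chip at rest, held on its plain half, touching no board, magnifier or rack; other chips within 15 mm of their start (horizontal distance between lens and contrast_board below 0.045 m and horizontal distance between amber_label and lens below 0.03 m and height (world z) of amber_label between 0.055 and 0.235 m and angle between amber_chip's own y axis and vertical below 0.96 rad and x of the grasp point in the frame of amber_chip below -0.01 m and contact force between the fingers and amber_chip above 0.5 N and contact force between amber_chip and contrast_board below 0.1 N and contact force between amber_chip and magnifier below 0.1 N and contact force between amber_chip and sample_rack below 0.1 N and linear speed of amber_chip below 0.02 m/s and angular speed of amber_chip below 0.15 rad/s and distance of each of green_chip, blue_chip from where it was at the start of the episode below 0.015 m); the arm keeps its last pose, push and grip.
It fails at once if the green or blue chip is pulled out or shifted by more than 20 mm (distance of any of green_chip, blue_chip from where it was at the start of the episode above 0.02 m).
It also fails if it takes over 61 s, if anything falls off the work surface, if the arm or the gripper's body presses on something with over 40 N, if the wrist force passes 120 N, or if a joint passes its speed limit or range.

## Working session

There is one attempt and no reset: what is moved stays moved. The work goes in short steps, Python scripts to look and compute and a tool call to move; the robot and the scene stay as the last step left them, time stands still between calls to the robot, and variables do not carry over. Pictures are saved under pics/ and viewed, at most 10 in all, crops included, and the job is handed in when it is done.

Besides the shell and the picture viewer there is one more tool, called after ">>>" by a JSON object that holds its "name" and its "arguments", one argument or row to a line. move_arm: Moves the arm, as the interface text tells. Its arguments: {"type":"object","properties":{"rows":{"type":"array","items":{"type":"array","items":{"type":"number"}}}},"required":["rows"]}

```bash
mkdir -p pics; python3 - <<'E'
from plant import manip
import cv2,pickle
s=manip.state();print(s, manip.tip_reach)
for n in("scene","top"):
    f=manip.grab_frame(n);cv2.imwrite(f"pics/{n}0.png",f["img"]);pickle.dump(f,open(f"{n}0.pkl","wb"));print(n,f["mtx"].tolist(),f["R"].tolist(),f["t"].tolist())
E
```

```text
{'time': 0.0, 'joint_pos': array([-1.44097400e+00,  5.33151821e-02,  1.61429201e+00, -2.99272013e-05,
        1.47599292e+00, -1.18979987e-01]), 'joint_vel': array([-0.00064919, -0.00074566,  0.00101023, -0.00289153, -0.00059884,
        0.0010545 ]), 'joint_efforts': array([-1.21368130e-04, -3.93683910e+01, -3.70174026e+01, -1.11129787e-04,
        7.02518126e-03, -1.86156456e-05]), 'tool_pos': array([ 0.15383102, -0.60517161,  0.24909   ]), 'tool_rot': array([-1.00363143e-03,  9.92271473e-01,  1.24081896e-01, -2.03361042e-05]), 'contact_force': array([ 0.0330793 , -0.47541258,  0.38940349]), 'ft_torque': array([-0.03403361,  0.03777788, -0.03936217]), 'grasp_force': 0.0, 'gripper_width': 1.0022427938041176} 0.019
scene [[506.0990731659812, 0.0, 324.4946691691522], [0.0, 506.0990731659812, 189.44913168079998], [0.0, 0.0, 1.0]] [[-0.7092502452034759, -0.7048215985848489, -0.013805935213071538], [-0.5265926102978563, 0.5427184313841842, -0.6543370133314947], [0.4686835952521698, -0.45681858368961825, -0.7560770259287818]] [0.4856407253475915, 0.39369294933624127, 1.2933713678912382]
top [[499.855821471596, 0.0, 319.3172383966581], [0.0, 499.855821471596, 204.75358075896327], [0.0, 0.0, 1.0]] [[0.005426192655163744, -0.9984329041080405, 0.055698226431846645], [-0.9910933460099878, -0.012780928620968275, -0.13255424307924712], [0.13305839292579583, -0.05448287674095346, -0.9896095594799167]] [0.07877382881329982, 0.6100808493056487, 1.3271209533362602]
```

View pics/scene0.png

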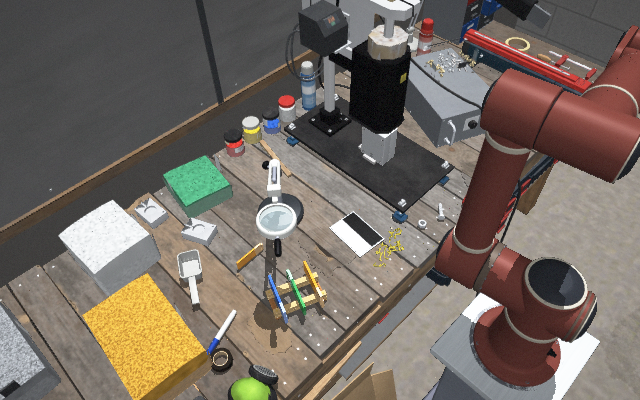

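View pics/top0.png

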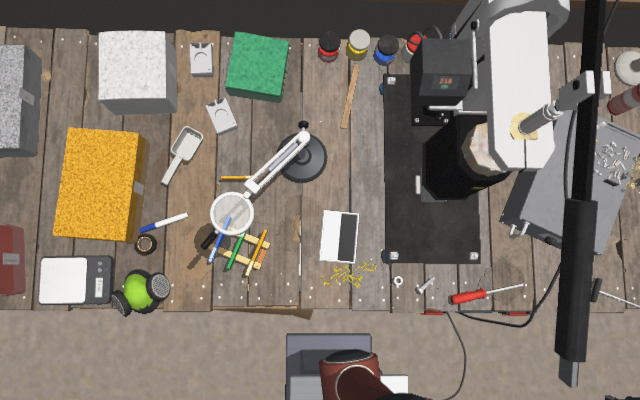

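The scene shows two amber things. One is in the rack (scene ~(314,281), top ~(257,252)). The other stands loose by the magnifier foot (scene ~(249,257), top ~(235,178)). The one in the rack looks larger, so I'll confirm it in an enlarged crop.

```bash
python3 - <<'E'
import cv2
a=cv2.imread("pics/scene0.png")[235:335,230:360];cv2.imwrite("pics/sc1.png",cv2.resize(a,None,fx=6,fy=6,interpolation=cv2.INTER_CUBIC)[:600,:780])
a=cv2.imread("pics/top0.png")[125:275,185:385];cv2.imwrite("pics/tc1.png",cv2.resize(a,None,fx=4,fy=4,interpolation=cv2.INTER_CUBIC))
E
```

```text
(no output)
```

View pics/sc1.png

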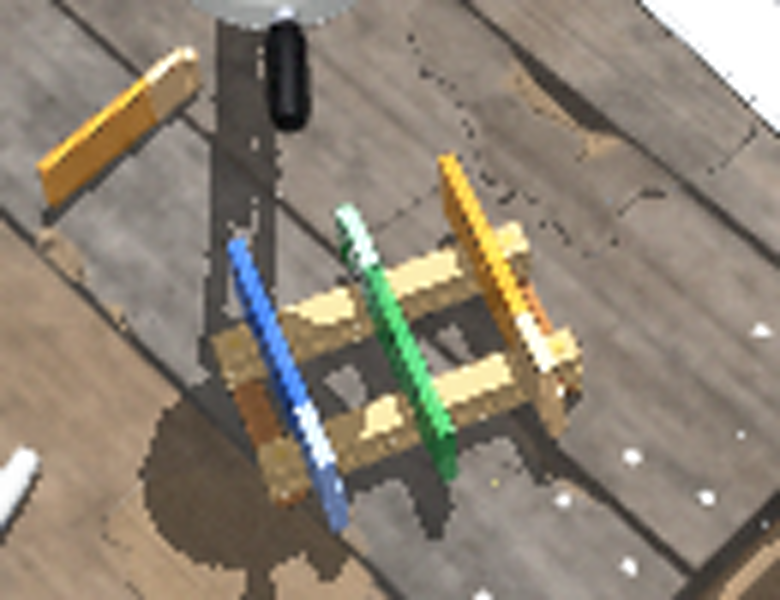

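View pics/tc1.png

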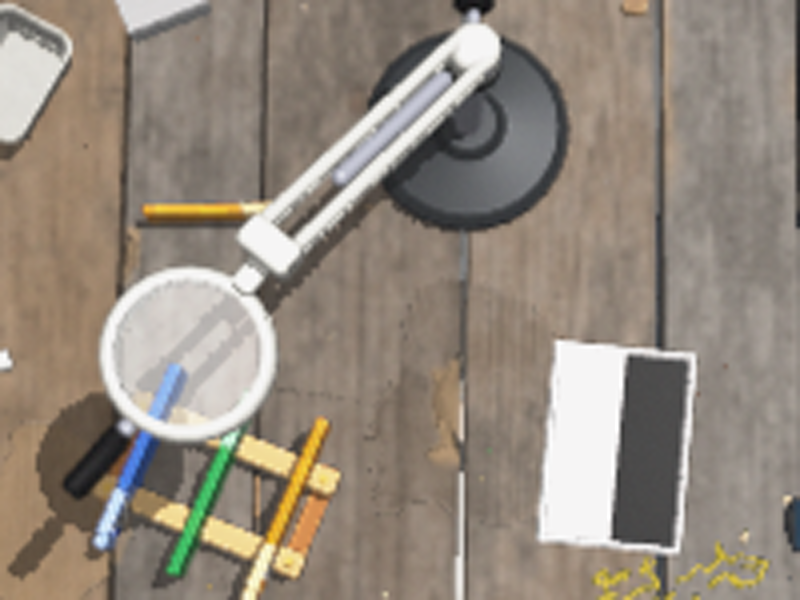

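The rack chip is the larger of the two and is the one meant. Its frosted end points to the robot (top crop ~(250,597)) and its plain end points away (top crop ~(323,420)). Now I'll measure.

```bash
cat > h.py <<'E'
import numpy as np,pickle,cv2
def ray(n,u,v,z,k="0"):
    f=pickle.load(open(n+k+".pkl","rb"));R,t=f["R"],f["t"]
    d=R.T@np.linalg.solve(f["mtx"],[u,v,1.]);c=-R.T@t
    return (c+d*(z-c[2])/d[2])
tc=lambda u,v,z:ray("top",u/4+185,v/4+125,z)
sc=lambda u,v,z:ray("scene",u/6+230,v/6+235,z)
def proj(n,X,k="0"):
    f=pickle.load(open(n+k+".pkl","rb"));p=f["mtx"]@(f["R"]@np.array(X,float)+f["t"]);return p[:2]/p[2]
E
python3 - <<'E'
from h import *
np.set_printoptions(precision=4,suppress=True)
print("foot",tc(468,130,.02))
L=tc(187,354,.29);H=tc(97,460,.285);print("lens",L,"handle",H,sc(287,75,.285))
b=np.array([tc(*p,.004) for p in((556,340),(695,353),(678,552),(540,542))]);print("board",b,b.mean(0))
print("chip top plain",tc(323,420,.061),sc(447,157,.061)," frosted",tc(250,597,.045),"green",tc(236,430,.061),tc(175,573,.061),sc(347,208,.061),sc(448,455,.061))
print("notch start",sc(548,365,.061), "frost bottom", sc(556,435,.016))
print("rack corners",tc(340,475,.03),tc(295,577,.03),sc(522,230,.03),sc(578,340,.03))
print("small amber",tc(145,211,.03),tc(265,210,.03))
E
```

```text
foot [0.7446 0.1326 0.02  ]
lens [0.5536 0.2907 0.29  ] handle [0.4953 0.3384 0.285 ] [0.4919 0.3393 0.285 ]
board [[ 0.5993  0.0692  0.004 ]
 [ 0.5913 -0.0286  0.004 ]
 [ 0.4525 -0.016   0.004 ]
 [ 0.4587  0.0797  0.004 ]] [0.5255 0.0261 0.004 ]
chip top plain [0.5369 0.2275 0.061 ] [0.5333 0.2292 0.061 ]  frosted [0.4203 0.2742 0.045 ] green [0.5297 0.2846 0.061 ] [0.4357 0.3219 0.061 ] [0.5461 0.2797 0.061 ] [0.4248 0.3324 0.061 ]
notch start [0.4247 0.2722 0.061 ] frost bottom [0.4157 0.2773 0.016 ]
rack corners [0.5023 0.2169 0.03  ] [0.4337 0.2458 0.03  ] [0.4952 0.2196 0.03  ] [0.4365 0.2422 0.03  ]
small amber [0.6816 0.3533 0.03  ] [0.6836 0.2716 0.03  ]
```

>>> {"name": "move_arm", "arguments": {
  "rows": [
    [0,0,0,0,0,7.1,0],
    [0,0,0,0,0,7.1,0],
    [1.6,-2.9,0,0,0,0,0],
    [1.6,-2.9,0,0,0,0,0],
    [1.6,-2.9,0,0,0,0,0],
    [1.6,-2.9,0,0,0,0,0],
    [1.6,-2.9,0,0,0,0,0],
    [1.6,-2.9,0,0,0,0,0],
    [1.7,-3.1,0,0,0,0,0],
    [1.7,-3.1,0,0,0,0,0],
    [1.7,-3.1,0,0,0,0,0],
    [1.7,-3.1,0,0,0,0,0],
    [1.7,-3.1,0,0,0,0,0],
    [1.7,-3.1,0,0,0,0,0],
    [1.7,-3.1,0,0,0,0,0],
    [1.7,-3.1,0,0,0,0,0],
    [1.7,-3.1,0,0,0,0,0],
    [1.7,-3.1,0,0,0,0,0],
    [1.7,-3.1,0,0,0,0,0],
    [1.7,-3.1,0,0,0,0,0]
  ]
}}

```text
time: 1.77
tool_pos: [0.4536, -0.0576, 0.25]
tool_rot: [0.0, 1.0, 0.001, -0.0]
contact_force: [0.6, -1.4, 0.6]
gripper_width: 0.5
grasp_force: 0.0
```

```bash
cat > st.py <<'E'
from plant import manip
import numpy as np,json
from scipy.spatial.transform import Rotation as Ro
np.set_printoptions(precision=4,suppress=True)
s=manip.state();q=s["tool_rot"];R=Ro.from_quat(np.r_[q[1:],q[0]]).as_matrix()
open("log.jsonl","a").write(json.dumps([s["joint_pos"].tolist(),s["tool_pos"].tolist(),R.tolist()])+"\n")
if __name__=="__main__":
    print(s["time"],"q",s["joint_pos"],"p",s["tool_pos"],"\nR",R.tolist(),"F",s["contact_force"],"w",s["gripper_width"],s["grasp_force"])
E
python3 st.py
```

```text
1.7667 q [-0.2892 -0.3676  1.9874 -0.      1.5219  1.2804] p [ 0.4536 -0.0576  0.25  ] 
R [[0.9999992914272468, 0.0011826956540407912, -0.00013555808553603516], [0.0011826953925272404, -0.9999993006135411, -2.0093080743110646e-06], [-0.00013556036712847287, 1.8489827273868278e-06, -0.9999999908099843]] F [ 0.5667 -1.4168  0.5984] w 0.5003018610142037 0.0
```

>>> {"name": "move_arm", "arguments": {
  "rows": [
    [-0.4,-2.4,-0.8,0,0,0,0],
    [-0.4,-2.4,-0.8,0,0,0,0],
    [-0.4,-2.4,-0.8,0,0,0,0],
    [-0.4,-2.4,-0.8,0,0,0,0],
    [-0.4,-2.4,-0.8,0,0,0,0],
    [-0.4,-2.4,-0.8,0,0,0,0],
    [-0.4,-2.4,-0.8,0,0,0,0],
    [-0.4,-2.4,-0.8,0,0,0,0],
    [-0.4,-2.4,-0.8,0,0,0,0],
    [-0.4,-2.4,-0.8,0,0,0,0],
    [-0.4,-2.4,-0.8,0,0,0,0],
    [-0.4,-2.4,-0.8,0,0,0,0],
    [-0.4,-2.4,-0.8,0,0,0,0],
    [-0.4,-2.4,-0.8,0,0,0,0],
    [0,0,0,0,0,6.6,0],
    [0,0,0,0,0,6.6,0],
    [0,0,0,0,0,6.6,0],
    [0,0,0,0,0,6.6,0],
    [0,0,0,0,0,6.6,0],
    [0,0,0,0,0,6.6,0]
  ]
}}

```text
time: 3.43
tool_pos: [0.3968, 0.2765, 0.3617]
tool_rot: [0.0, 0.94, -0.341, -0.0]
contact_force: [-0.2, 0.1, -0.4]
gripper_width: 0.497
grasp_force: 0.0
```

```bash
python3 st.py; python3 - <<'E'
from st import *
for T in ([.490,.342,.36],[.49,.342,.29]): print(R.T@(np.array(T)-s["tool_pos"])*100)
E
```

```text
3.4333 q [ 0.4545 -0.3318  1.7777 -0.      1.6968  2.721 ] p [0.3968 0.2765 0.3617] 
R [[0.7675817156845158, -0.6409503914438872, -0.0009515538570201898], [-0.6409509529072115, -0.7675816944761801, -0.0004671963333634033], [-0.0004309456492064798, 0.0009685107145242192, -0.9999994381362639]] F [-0.2318  0.0809 -0.3689] w 0.4968533129379107 0.0
[  2.9521 -11.0039   0.1564]
[  2.9551 -11.0107   7.1564]
```

>>> {"name": "move_arm", "arguments": {
  "rows": [
    [0.6,-2.2,0,0,0,0,0],
    [0.6,-2.2,0,0,0,0,0],
    [0.6,-2.2,0,0,0,0,0],
    [0.6,-2.2,0,0,0,0,0],
    [0.55,-2.2,0,0,0,0,0],
    [0,0,0,0,0,0,0],
    [0,0,1.8,0,0,0,0],
    [0,0,1.8,0,0,0,0],
    [0,0,1.8,0,0,0,0],
    [0,0,1.7,0,0,0,0],
    [0,0,0,0,0,0,0]
  ]
}}

```text
time: 4.35
tool_pos: [0.4876, 0.3413, 0.2861]
tool_rot: [0.003, 0.941, -0.338, -0.003]
contact_force: [0.2, -0.4, -0.7]
gripper_width: 0.499
grasp_force: 0.0
```

```bash
python3 st.py; python3 - <<'E'
from plant import manip
import cv2
a=manip.grab_frame("scene")["img"][160:300,220:400];b=manip.grab_frame("top")["img"][150:290,150:330]
cv2.imwrite("pics/c2.png",cv2.resize(cv2.hconcat([a,b]),None,fx=2.2,fy=2.2,interpolation=cv2.INTER_CUBIC))
E
```

```text
4.35 q [ 0.4857 -0.0312  1.6379 -0.      1.5434  2.7467] p [0.4876 0.3413 0.2861] 
R [[0.7711190595332261, -0.6366467634993342, -0.007502969439891674], [-0.636682773858539, -0.771115392203395, -0.004012153885521543], [-0.0032313304364535852, 0.007870859726072032, -0.9999638033802939]] F [ 0.216  -0.3809 -0.7099] w 0.49872701764258914 0.0
```

View pics/c2.png

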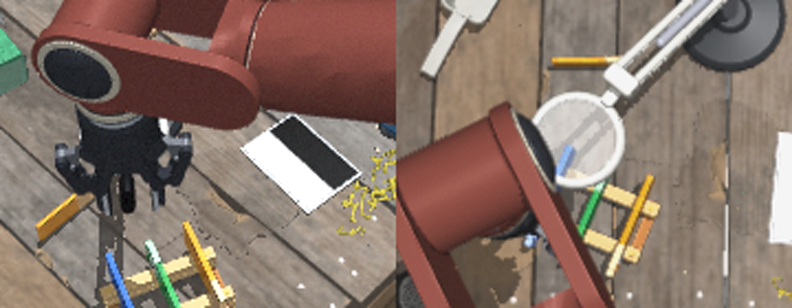

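The handle (left half, ~(125,190)) sits between the open fingers, and there is no contact force. Swinging now.

>>> {"name": "move_arm", "arguments": {
  "rows": [
    [0.02,1.15,0,0,0,-2,0],
    [0.02,1.15,0,0,0,-2,0],
    [0.08,2.3,0,0,0,-4,0],
    [0.08,2.3,0,0,0,-4,0],
    [0.08,2.3,0,0,0,-4,0],
    [0.08,2.3,0,0,0,-4,0],
    [0.08,2.3,0,0,0,-4,0],
    [0.08,2.3,0,0,0,-4,0],
    [0.08,2.3,0,0,0,-4,0],
    [0.08,2.3,0,0,0,-4,0],
    [0.08,2.3,0,0,0,-4,0],
    [0.08,2.3,0,0,0,-4,0],
    [0.08,2.3,0,0,0,-4,0],
    [0.08,2.3,0,0,0,-4,0],
    [0.08,2.3,0,0,0,-4,0],
    [0.08,2.3,0,0,0,-4,0],
    [0.02,1.15,0,0,0,-2,0],
    [0.02,1.15,0,0,0,-2,0],
    [0,0.6,0,0,0,-1,0],
    [0,0,0,0,0,0,0]
  ]
}}

```text
time: 6.12
tool_pos: [0.447, -0.0103, 0.2934]
tool_rot: [0.001, 0.976, 0.22, 0.001]
contact_force: [-0.4, 1.1, 0.7]
gripper_width: 0.498
grasp_force: 0.0
```

```bash
python3 st.py; python3 - <<'E'
from plant import manip
import cv2,pickle
for n in("scene","top"): pickle.dump(manip.grab_frame(n),open(n+"1.pkl","wb"))
f=[pickle.load(open(n+"1.pkl","rb"))["img"] for n in("scene","top")]
cv2.imwrite("pics/c3.png",cv2.resize(cv2.hconcat([f[0][130:300,220:400],f[1][120:290,200:380]]),None,fx=2.2,fy=2.2,interpolation=cv2.INTER_CUBIC))
E
```

```text
6.1167 q [-0.1896 -0.4171  1.9523 -0.0001  1.6034  0.9382] p [ 0.447  -0.0103  0.2934] 
R [[0.9034885557074825, 0.42860233863124647, 0.002909471676016547], [0.4286057641227327, -0.9034913835531326, -0.0006471522345689186], [0.0023513116287861655, 0.0018317109686260618, -0.9999955580744104]] F [-0.4162  1.1262  0.6706] w 0.49767670133407604 0.0
```

View pics/c3.png

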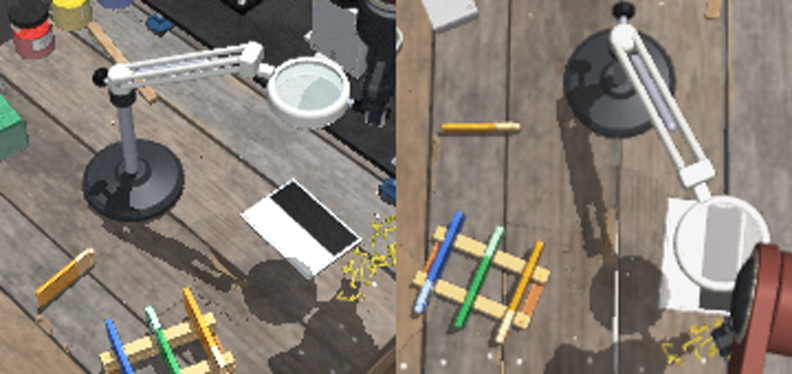

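>>> {"name": "move_arm", "arguments": {
  "rows": [
    [0,0,-1.5,0,0,0,0],
    [0,0,-2,0,0,0,0],
    [0,0,-2,0,0,0,0],
    [0,0,-2,0,0,0,0]
  ]
}}

```text
time: 6.55
tool_pos: [0.4461, -0.0088, 0.3678]
tool_rot: [0.0, 0.975, 0.221, 0.0]
contact_force: [0.3, 0.3, 0.5]
gripper_width: 0.503
grasp_force: 0.0
```

```bash
python3 st.py; python3 - <<'E'
from h import *
np.set_printoptions(precision=4,suppress=True)
t=lambda u,v,z:ray("top",(u-396)/2.2+200,v/2.2+120,z,"1")
s=lambda u,v,z:ray("scene",u/2.2+220,v/2.2+130,z,"1")
print("lens",t(721,241,.29),s(308,93,.288),"foot",t(619,84,.015),"column foot/scene",s(132,178,.02))
print("chip plain",t(540,242,.061),s(187,290,.061),"frost",t(501,340,.04))
import json
from scipy.optimize import least_squares
D=[json.loads(l) for l in open("log.jsonl")]
q0=([-1.440974,.0533152,1.614292,0,1.475993,-.11898],[.15383102,-.60517161,.24909],None);D.append(q0)
def f(p):
    d1,a1,a2,a3,d4,d6,off=p;r=[]
    for q,P,_ in D:
        A=q[1];B=q[1]+q[2];C=B+q[4]
        rr=a1+a2*np.sin(A)+d4*np.sin(B)+a3*np.cos(B)+d6*np.sin(C)
        z=d1+a2*np.cos(A)+d4*np.cos(B)-a3*np.sin(B)+d6*np.cos(C)
        c,s_=np.cos(q[0]),np.sin(q[0]);r+= [rr*c-off*s_-P[0],rr*s_+off*c-P[1],z-P[2]]
    return r
o=least_squares(f,[.3,0,.4,0,.4,.25,.07]);print(o.x,np.abs(o.fun).max(),np.linalg.svd(o.jac)[1])
E
```

```text
6.55 q [-0.1867 -0.4296  1.8405 -0.      1.7297  0.9394] p [ 0.4461 -0.0088  0.3678] 
R [[0.9027448007894971, 0.43017537282623636, 0.0009865400852234075], [0.4301757777450283, -0.9027451169070329, -0.00023268426570681008], [0.0007904992038172532, 0.0006344401595299705, -0.9999994862982144]] F [0.2789 0.2576 0.4572] w 0.5026015103443722 0.0
lens [0.5209 0.0349 0.29  ] [0.5128 0.0381 0.288 ] foot [0.7438 0.1343 0.015 ] column foot/scene [0.74   0.1388 0.02  ]
chip plain [0.5369 0.2283 0.061 ] [0.5308 0.2297 0.061 ] frost [0.4195 0.274  0.04  ]
[0.238  0.     0.4264 0.0957 0.6099 0.2605 0.0742] 1.3077392746847424e-05 [5.2521 3.7704 2.6458 0.3821 0.1756 0.1522 0.0042]
```

```bash
python3 - <<'E'
from st import *
print(R.T@(np.array([.5205,.2345,.368])-s["tool_pos"])*100, np.degrees(np.arctan2(R[1,0],R[0,0])))
E
```

```text
[ 17.1779 -18.7621  -0.0173] 25.478724485733455
```

>>> {"name": "move_arm", "arguments": {
  "rows": [
    [2.15,-2.35,0,0,0,0,0],
    [2.15,-2.35,0,0,0,0,0],
    [2.15,-2.35,0,0,0,0,0],
    [2.15,-2.35,0,0,0,0,0],
    [2.15,-2.35,0,0,0,0,0],
    [2.15,-2.35,0,0,0,0,0],
    [2.15,-2.35,0,0,0,0,0],
    [2.15,-2.35,0,0,0,0,-0.3],
    [0,0,0,0,0,6.7,-0.3],
    [0,0,0,0,0,6.7,-0.3],
    [0,0,0,0,0,6.7,-0.3],
    [0,0,0,0,0,6.7,-0.3],
    [0,0,0,0,0,6.7,-0.3],
    [0,0,0,0,0,6.7,-0.3],
    [0,0,3,0,0,6.8,-0.3],
    [0,0,4,0,0,0,-0.3],
    [0,0,4,0,0,0,-0.3],
    [0,0,4,0,0,0,-0.3],
    [0,0,2,0,0,0,-0.3],
    [0,0,0,0,0,0,-0.3]
  ]
}}

```text
time: 8.22
tool_pos: [0.5171, 0.2338, 0.1899]
tool_rot: [0.003, 0.982, -0.187, -0.005]
contact_force: [-0.6, 0.7, -1.0]
gripper_width: 0.35
grasp_force: 0.0
```

```bash
python3 st.py; python3 - <<'E'
from st import *
from h import *
print(R.T@(np.array([.5205,.2345,.052])-s["tool_pos"])*100, np.degrees(np.arctan2(R[1,0],R[0,0])))
for n in("scene","top"): pickle.dump(manip.grab_frame(n),open(n+"2.pkl","wb"))
# board/lens & chip overlay
I=[]
for n in("scene","top"):
    f=pickle.load(open(n+"2.pkl","rb"))["img"].copy()
    I.append(cv2.resize(f[235:335,260:360] if n=="scene" else f[200:300,200:300],None,fx=4,fy=4,interpolation=cv2.INTER_CUBIC))
u=np.array([-.930,.367,0]);P=np.array([.5345,.229,.061])
for k,(n,o) in enumerate((("scene",(260,235)),("top",(200,200)))):
    for d in(0,.015,.13):
        p=(proj(n,P+d*u,"2")-o)*4;cv2.circle(I[k],tuple(int(x) for x in p),4,(255,0,255),1)
cv2.imwrite("pics/c4.png",cv2.hconcat(I))
E
```

```text
8.2167 q [ 0.2936 -0.0321  1.8009 -0.0001  1.3838  2.2399] p [0.5171 0.2338 0.1899] 
R [[0.930276374251406, -0.3667099226901508, -0.010473782040981637], [-0.366759539144368, -0.9303101921048529, -0.003222873320955477], [-0.008562006556242252, 0.006839522382139031, -0.999939954685938]] F [-0.6197  0.6643 -1.0369] w 0.3495470816462013 0.0
[ 0.4134 -0.2817 13.7878] -21.5167359138492
```

View pics/c4.png

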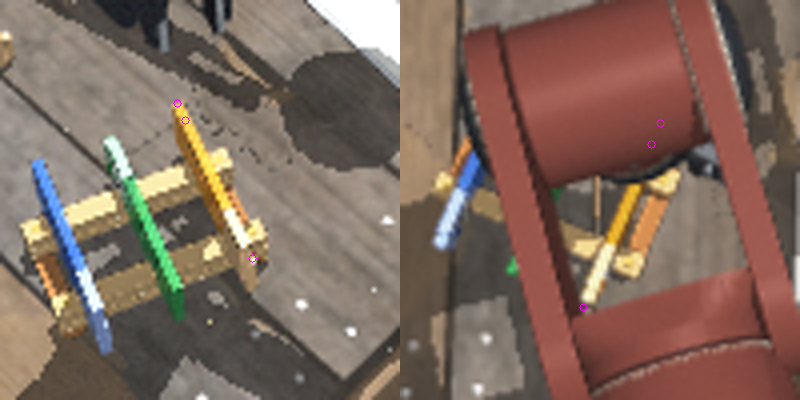

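>>> {"name": "move_arm", "arguments": {
  "rows": [
    [0,0,0,0,0,0,-0.3],
    [0,0,3,0,0,0,-0.3],
    [0,0,3,0,0,0,-0.3],
    [0,0,3,0,0,0,-0.3],
    [0,0,2,0,0,0,-0.3],
    [0,0,1.5,0,0,0,-0.3],
    [0,0,1,0,0,0,-0.3],
    [0,0,0,0,0,0,-0.3],
    [0,0,0,0,0,0,-0.3],
    [0,0,0,0,0,0,-0.3]
  ]
}}

```text
time: 9.15
tool_pos: [0.5227, 0.2349, 0.0638]
tool_rot: [-0.001, 0.982, -0.187, 0.002]
contact_force: [-0.2, -0.3, 0.9]
gripper_width: 0.347
grasp_force: 0.0
```

```bash
python3 st.py
```

```text
9.15 q [0.2926 0.1174 1.8754 0.     1.1445 2.2394] p [0.5227 0.2349 0.0638] 
R [[0.9301377833574901, -0.3671887412493038, 0.0040164997904626985], [-0.3671960288200853, -0.9301427617901684, 0.001232521041322056], [0.0032833503581042797, -0.00262125716213137, -0.9999911742717112]] F [-0.2044 -0.2885  0.9012] w 0.3470640124716859 0.0
```

>>> {"name": "move_arm", "arguments": {
  "rows": [
    [-0.2,0,0.6,0,0,0,-0.3],
    [-0.1,0,0.6,0,0,0,-0.3],
    [0,0,0,0,0,0,-0.3],
    [0,0,0,0,0,0,-0.6],
    [0,0,0,0,0,0,-0.8],
    [0,0,0,0,0,0,-1],
    [0,0,0,0,0,0,-1],
    [0,0,0,0,0,0,-1],
    [0,0,0,0,0,0,-1],
    [0,0,0,0,0,0,-1]
  ]
}}

```text
time: 9.98
tool_pos: [0.5183, 0.2361, 0.0495]
tool_rot: [-0.001, 0.982, -0.187, 0.0]
contact_force: [0.4, 4.5, -1.3]
gripper_width: 0.083
grasp_force: 59.7
```

```bash
python3 st.py
```

```text
9.9833 q [0.2962 0.1323 1.8869 0.0013 1.1213 2.2428] p [0.5183 0.2361 0.0495] 
R [[0.9300238452642786, -0.36749839191524886, 0.0007610384691554374], [-0.3674991384731408, -0.9300227296860444, 0.0014510302609645669], [0.00017453178695518603, -0.0016291737246566372, -0.9999986576649142]] F [ 0.3657  4.5459 -1.3312] w 0.08312195818304685 59.7116482257843
```

>>> {"name": "move_arm", "arguments": {
  "rows": [
    [0,0,-0.5,0,0,0,-1],
    [0,0,-1,0,0,0,-1],
    [0,0,-1,0,0,0,-1],
    [0,0,-1.5,0,0,0,-1],
    [0,0,-2,0,0,0,-1],
    [0,0,-2,0,0,0,-1],
    [0,0,-2,0,0,0,-1],
    [0,0,-2,0,0,0,-1],
    [0,0,-2,0,0,0,-1],
    [0,0,-2,0,0,0,-1],
    [0,0,-2,0,0,0,-1],
    [0,0,-2,0,0,0,-1],
    [0,0,0,0,0,0,-1],
    [0,0,0,5,0,0,-1],
    [0,0,0,5,0,0,-1],
    [0,0,0,5,0,0,-1],
    [0,0,0,0,0,0,-1],
    [0,0,0,0,0,0,-1]
  ]
}}

```text
time: 11.48
tool_pos: [0.5173, 0.2342, 0.2477]
tool_rot: [-0.127, 0.974, -0.186, 0.023]
contact_force: [0.7, 0.3, -0.5]
gripper_width: 0.086
grasp_force: 59.9
```

```bash
python3 st.py
```

```text
11.4833 q [ 0.1935 -0.1885  1.8613  0.2235  1.3344  2.1042] p [0.5173 0.2342 0.2477] 
R [[0.9295434327462896, -0.35690505717657417, 0.09256234007430136], [-0.3687088287119229, -0.8986260672428171, 0.23774984942495775], [-0.0016751919669748191, -0.255127363161019, -0.9669060048931227]] F [ 0.7104  0.2591 -0.4582] w 0.08633859292931262 59.94909703731537
```

```bash
cat > kin.py <<'E'
import numpy as np,json
from scipy.optimize import least_squares
from scipy.spatial.transform import Rotation as Ro
D=[json.loads(l) for l in open("log.jsonl")]
rz=lambda a:Ro.from_euler("z",a).as_matrix()
ry=lambda a:Ro.from_euler("y",a).as_matrix()
LO=np.array([-3.01,-1.01,.06,-1.02,.09,-3.14]);HI=np.array([3.01,2.22,2.58,4.17,2.62,3.14])
def fk(q,p,s4=1,s6=1):
    d1,a1,a2,a3,d4,d6,o1,o2,c6=p
    R=rz(q[0]);P=R@[a1,o1,d1];R=R@ry(q[1]);P=P+R@[0,0,a2];R=R@ry(q[2])
    P=P+R@[a3,0,0];R=R@rz(s4*q[3]);P=P+R@[0,o2,d4];R=R@ry(q[4])@rz(s6*q[5]+c6);P=P+R@[0,0,d6]
    return P,R
def fit():
    best=None
    for s4 in(1,-1):
        for s6 in(1,-1):
          for c in(0,1.57,3.14,-1.57):
            f=lambda p:np.concatenate([np.r_[fk(q,p,s4,s6)[0]-P,.3*(fk(q,p,s4,s6)[1]-R).ravel()] for q,P,R in D])
            o=least_squares(f,[.3,0,.4,.09,.6,.25,.04,.03,c])
            if best is None or o.cost<best[0]:best=(o.cost,o.x,s4,s6,np.abs(o.fun).max(),np.linalg.svd(o.jac)[1])
    return best
def ik(P,R,p,s4,s6,q0):
    f=lambda q:np.r_[fk(q,p,s4,s6)[0]-P,.3*(fk(q,p,s4,s6)[1]-R).ravel()]
    o=least_squares(f,np.clip(q0,LO+.01,HI-.01),bounds=(LO,HI));return o.x,np.abs(o.fun).max()
LAB=np.array([-.090,.0045,.015]);LENS=np.array([.519,.036])
def goal(phi,tau,z=.15):
    c,s=np.cos(phi),np.sin(phi);zz=np.array([c*np.cos(tau),s*np.cos(tau),-np.sin(tau)]);x=np.array([-s,c,0]);R=np.c_[x,np.cross(zz,x),zz]
    return np.r_[LENS,z]-R@LAB,R
E
python3 - <<'E'
from kin import *
np.set_printoptions(precision=3,suppress=True)
b=fit();print(b)
_,p,s4,s6=b[:4];rng=np.random.default_rng(0)
for ph in(-60,-40,-20,0,15,30):
  for ta in(10,25,40):
    P,R=goal(np.radians(ph),np.radians(ta));bst=min((ik(P,R,p,s4,s6,g) for g in [D[-1][0],[.2,0,1.8,0,.6,0]]+list(rng.uniform(LO,HI,(5,6)))),key=lambda t:t[1])
    print(ph,ta,P,bst[0],round(bst[1],4))
E
```

```text
(np.float64(6.129376199718473e-28), array([ 0.238, -0.   ,  0.426,  0.096,  0.61 ,  0.26 ,  0.074, -0.   ,
        1.571]), 1, 1, np.float64(1.0685896612017132e-14), array([6.872, 4.898, 4.893, 1.47 , 0.699, 0.497, 0.213, 0.172, 0.149]))
-60 10 [0.589 0.094 0.148] [0.219 0.294 2.173 4.17  1.206 2.603] 0.098
-60 25 [0.589 0.094 0.152] [ 0.423  0.143  1.868 -1.02   1.303  1.891] 0.044
-60 40 [0.59  0.093 0.156] [ 0.364  0.087  1.91  -0.955  1.185  1.815] 0.0
-40 10 [0.565 0.115 0.148] [0.321 0.15  2.266 4.17  1.064 2.556] 0.0505
-40 25 [0.565 0.115 0.152] [ 0.394 -0.153  2.103 -1.02   0.971  1.61 ] 0.0564
-40 40 [0.566 0.114 0.156] [ 0.375 -0.101  2.097 -0.997  0.93   1.616] 0.0
-20 10 [0.535 0.126 0.148] [ 0.388 -0.09   2.398  4.17   0.855  2.449] 0.0073
-20 25 [0.535 0.126 0.152] [ 0.277 -0.488  2.392 -1.02   0.55   1.302] 0.0343
-20 40 [0.536 0.125 0.156] [ 0.32  -0.327  2.284 -0.91   0.646  1.269] 0.0
0 10 [0.503 0.126 0.148] [ 0.216 -0.359  2.58   3.598  0.516  2.776] 0.0084
0 25 [0.504 0.126 0.152] [ 0.162 -0.632  2.575 -1.02   0.157  1.085] 0.0053
0 40 [0.505 0.126 0.156] [ 0.165 -0.578  2.448 -0.311  0.423  0.392] 0.0
15 10 [0.481 0.119 0.148] [ 0.149 -0.329  2.58   3.095  0.51   3.14 ] 0.0395
15 25 [0.481 0.119 0.152] [-0.036 -0.64   2.58   1.2    0.288 -1.321] 0.0269
15 40 [0.482 0.119 0.156] [-0.023 -0.731  2.531  0.438  0.532 -0.57 ] 0.0
30 10 [0.461 0.106 0.148] [-0.387 -0.335  2.58   1.845  0.983 -2.267] 0.0407
30 25 [0.461 0.106 0.152] [-0.32  -0.637  2.58   1.289  0.796 -1.647] 0.0279
30 40 [0.462 0.107 0.156] [-0.236 -0.774  2.552  0.798  0.828 -1.154] 0.0
```

```bash
cat > plan.py <<'E'
from kin import *
np.set_printoptions(precision=3,suppress=True)
b=fit();_,p,s4,s6=b[:4]
q,P0,R0=D[-1];P0=np.array(P0);R0=np.array(R0)
marg=lambda q:np.minimum(q-LO,HI-q).min()
for ph in(-20,-10,0,10):
  for ta in(36,40,43):
   for z in(.13,.17):
    P,R=goal(np.radians(ph),np.radians(ta),z);rv=Ro.from_matrix(R0.T@R).as_rotvec();n=int(np.ceil(np.degrees(np.linalg.norm(rv))/6))
    Pm=P+[0,.13,0];qq=np.array(q);m=9;e=0;dq=0
    for i in range(1,n+1):
        qn,er=ik(P0,R0@Ro.from_rotvec(rv*i/n).as_matrix(),p,s4,s6,qq);e=max(e,er);dq=max(dq,abs(qn-qq).max());m=min(m,marg(qn));qq=qn
    e1=e;m1=m
    for A,B in((P0,Pm),(Pm,P)):
        for t in np.linspace(0,1,9)[1:]:
            qn,er=ik(A+t*(B-A),R,p,s4,s6,qq);e=max(e,er);dq=max(dq,abs(qn-qq).max());m=min(m,marg(qn));qq=qn
    print(ph,ta,z,"n",n,np.degrees(rv)/n,"err",round(e1,4),round(e,4),"dq",round(dq,2),"marg",round(m1,2),round(m,2),"trans",R.T@(Pm-P0)*100,R.T@(P-Pm)*100,qq)
E
python3 plan.py
```

```text
-20 36 0.13 n 19 [-2.784  1.704 -4.771] err 0.0 0.0154 dq 0.06 marg 0.05 0.0 trans [ 2.654 -8.507  7.435] [-12.216   2.613   3.597] [ 0.32  -0.314  2.315 -1.02   0.602  1.379]
-20 36 0.17 n 19 [-2.784  1.704 -4.771] err 0.0 0.0077 dq 0.06 marg 0.05 0.0 trans [ 2.654 -5.271  5.084] [-12.216   2.613   3.597] [ 0.339 -0.36   2.299 -1.009  0.652  1.351]
-20 40 0.13 n 18 [-2.772  1.613 -5.067] err 0.0 0.0012 dq 0.06 marg 0.16 0.0 trans [ 2.654 -7.864  7.975] [-12.216   2.858   3.406] [ 0.32  -0.288  2.293 -0.963  0.617  1.334]
-20 40 0.17 n 18 [-2.772  1.613 -5.067] err 0.0 0.0 dq 0.06 marg 0.16 0.05 trans [ 2.654 -4.8    5.404] [-12.216   2.858   3.406] [ 0.32  -0.363  2.273 -0.863  0.676  1.21 ]
-20 43 0.13 n 18 [-2.647  1.474 -5.088] err 0.0 0.0 dq 0.06 marg 0.23 0.08 trans [ 2.654 -7.358  8.35 ] [-12.216   3.032   3.252] [ 0.305 -0.291  2.274 -0.848  0.636  1.222]
-20 43 0.17 n 18 [-2.647  1.474 -5.088] err 0.0 0.0 dq 0.06 marg 0.23 0.14 trans [ 2.654 -4.433  5.622] [-12.216   3.032   3.252] [ 0.305 -0.361  2.251 -0.763  0.7    1.114]
-10 36 0.13 n 20 [-2.454  1.789 -5.012] err 0.0 0.
[... 2319 characters left out ...]
.316]
10 40 0.13 n 22 [-1.716  1.734 -5.453] err 0.0 0.0 dq 0.15 marg 0.32 0.06 trans [  2.258 -10.119   5.288] [-12.803  -1.451  -1.729] [ 0.045 -0.645  2.522  0.252  0.408 -0.316]
10 40 0.17 n 22 [-1.716  1.734 -5.453] err 0.0 0.0 dq 0.15 marg 0.32 0.09 trans [ 2.258 -7.055  2.717] [-12.803  -1.451  -1.729] [ 0.045 -0.726  2.494  0.203  0.514 -0.26 ]
10 43 0.13 n 22 [-1.64   1.585 -5.48 ] err 0.0 0.0 dq 0.14 marg 0.35 0.09 trans [ 2.258 -9.75   5.785] [-12.803  -1.54   -1.651] [ 0.049 -0.626  2.492  0.204  0.468 -0.269]
10 43 0.17 n 22 [-1.64   1.585 -5.48 ] err 0.0 0.0 dq 0.14 marg 0.35 0.12 trans [ 2.258 -6.825  3.057] [-12.803  -1.54   -1.651] [ 0.049 -0.7    2.462  0.17   0.571 -0.23 ]
```

>>> {"name": "move_arm", "arguments": {
  "rows": [
    [0,0,0,-2.01,1.67,-5.26,-1],
    [0,0,0,-2.01,1.67,-5.26,-1],
    [0,0,0,-2.01,1.67,-5.26,-1],
    [0,0,0,-2.01,1.67,-5.26,-1],
    [0,0,0,-2.01,1.67,-5.26,-1],
    [0,0,0,-2.01,1.67,-5.26,-1],
    [0,0,0,-2.01,1.67,-5.26,-1],
    [0,0,0,-2.01,1.67,-5.26,-1],
    [0,0,0,-2.01,1.67,-5.26,-1],
    [0,0,0,-2.01,1.67,-5.26,-1],
    [0,0,0,-2.01,1.67,-5.26,-1],
    [0,0,0,-2.01,1.67,-5.26,-1],
    [0,0,0,-2.01,1.67,-5.26,-1],
    [0,0,0,-2.01,1.67,-5.26,-1],
    [0,0,0,-2.01,1.67,-5.26,-1],
    [0,0,0,-2.01,1.67,-5.26,-1],
    [0,0,0,-2.01,1.67,-5.26,-1],
    [0,0,0,-2.01,1.67,-5.26,-1],
    [0,0,0,-2.01,1.67,-5.26,-1],
    [0,0,0,-2.01,1.67,-5.26,-1]
  ]
}}

```text
time: 13.15
tool_pos: [0.5179, 0.2363, 0.249]
tool_rot: [0.283, 0.677, 0.613, 0.293]
contact_force: [-0.4, -0.3, -0.6]
gripper_width: 0.083
grasp_force: 60.0
```

>>> {"name": "move_arm", "arguments": {
  "rows": [
    [0,0,0,-2.01,1.67,-5.26,-1],
    [0,0,0,0,0,0,-1],
    [0,0,0,0,0,0,-1],
    [0,0,0,0,0,0,-1]
  ]
}}

```text
time: 13.48
tool_pos: [0.5183, 0.2359, 0.2497]
tool_rot: [0.298, 0.641, 0.64, 0.301]
contact_force: [0.4, 0.1, -0.5]
gripper_width: 0.079
grasp_force: 59.9
```

```bash
python3 st.py; python3 - <<'E'
from st import *
from kin import goal
P,G=goal(0,np.radians(40),.15);Pm=P+[0,.13,0]
print(P,"rot left",np.degrees(Ro.from_matrix(R.T@G).as_rotvec()),R.T@(Pm-s["tool_pos"])*100,R.T@(P-Pm)*100)
E
```

```text
13.4833 q [ 0.4476 -0.4748  2.2205 -0.5725  0.6543  0.7747] p [0.5183 0.2359 0.2497] 
R [[0.00021919217036130145, 0.6418430616350124, 0.7668359904085007], [0.9999915847566339, -0.0032821286486102857, 0.002461310108427095], [0.0040966291885312645, 0.7668289977971149, -0.6418383797863478]] F [ 0.403   0.09   -0.4823] w 0.0787674439685703 59.932687282562256
[0.5046 0.126  0.1562] rot left [ 0.0706 -0.1411 -0.188 ] [ 1.9709 -8.0531  4.9536] [-12.9999   0.0427  -0.032 ]
```

Next, go to the pre-pose, then halfway in, and check the chip in the hand.

>>> {"name": "move_arm", "arguments": {
  "rows": [
    [0.4,-1.6,1,0,0,0,-1],
    [0.4,-1.6,1,0,0,0,-1],
    [0.4,-1.6,1,0,0,0,-1],
    [0.4,-1.6,1,0,0,0,-1],
    [0.4,-1.6,1,0,0,0,-1],
    [-1.5,0,0,0,0,0,-1],
    [-1.5,0,0,0,0,0,-1],
    [-1.5,0,0,0,0,0,-1],
    [-1.5,0,0,0,0,0,-1],
    [0,0,0,0,0,0,-1],
    [0,0,0,0,0,0,-1],
    [0,0,0,0,0,0,-1]
  ]
}}

```text
time: 14.48
tool_pos: [0.5057, 0.1963, 0.1564]
tool_rot: [0.298, 0.641, 0.64, 0.301]
contact_force: [0.0, 0.1, 0.3]
gripper_width: 0.082
grasp_force: 59.9
```

```bash
python3 st.py; python3 - <<'E'
from st import *
from h import *
import kin
P,G=kin.goal(0,np.radians(40),.15);print(R.T@(P-s["tool_pos"])*100)
for n in("scene","top"): pickle.dump(manip.grab_frame(n),open(n+"3.pkl","wb"))
I=[]
T=s["tool_pos"]
for n,o in(("scene",(250,170)),("top",(240,170))):
    f=pickle.load(open(n+"3.pkl","rb"))["img"]
    I.append(cv2.resize(f[o[1]:o[1]+140,o[0]:o[0]+130],None,fx=3,fy=3,interpolation=cv2.INTER_CUBIC))
    for X in(T,T+R@kin.LAB,T+R@[-.112,.0,.0335-.0]): cv2.circle(I[-1],tuple(int(v) for v in (proj(n,X,"3")-o)*3),4,(255,0,255),1)
cv2.imwrite("pics/c5.png",cv2.hconcat(I))
E
```

```text
14.4833 q [ 0.363  -0.4488  2.3691 -0.6481  0.463   0.8368] p [0.5057 0.1963 0.1564] 
R [[-0.0006429238710150137, 0.640942838172375, 0.7675883433484627], [0.9999913613538032, -0.0027400777851993158, 0.003125570587765858], [0.004106563851217826, 0.7675837219282808, -0.6409355396325469]] F [0.049  0.1442 0.3368] w 0.082340364416626 59.88164663314819
[-7.0313 -0.0696 -0.0907]
```

View pics/c5.png

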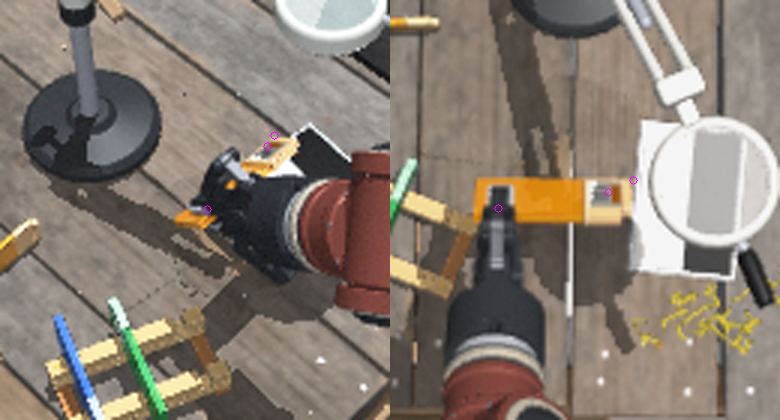

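The label faces up at the predicted spot (top crop ~(607,191)), and the chip is level along its length. The lens is at ~(711,181). Now move in the last 7 cm.

>>> {"name": "move_arm", "arguments": {
  "rows": [
    [-1.2,0,0,0,0,0,-1],
    [-1.2,0,0,0,0,0,-1],
    [-1.2,0,0,0,0,0,-1],
    [-1.2,0,0,0,0,0,-1],
    [-1.2,0,0,0,0,0,-1],
    [-1,0,0,0,0,0,-1],
    [0,0,0,0,0,0,-1],
    [0,0,0,0,0,0,-1],
    [0,0,0,0,0,0,-1],
    [0,0,0,0,0,0,-1],
    [0,0,0,0,0,0,-1],
    [0,0,0,0,0,0,-1]
  ]
}}

```text
time: 15.58
tool_pos: [0.5052, 0.1263, 0.1554]
tool_rot: [0.298, 0.641, 0.641, 0.301]
contact_force: [-0.0, 0.1, -0.4]
gripper_width: 0.084
grasp_force: 59.9
```

```bash
python3 st.py; python3 - <<'E'
from st import *
from h import *
import kin
T=s["tool_pos"];print("label",T+R@kin.LAB)
I=[]
for n,o in(("scene",(290,120)),("top",(270,170))):
    pickle.dump(manip.grab_frame(n),open(n+"4.pkl","wb"));f=pickle.load(open(n+"4.pkl","rb"))["img"]
    I.append(cv2.resize(f[o[1]:o[1]+140,o[0]:o[0]+130],None,fx=3,fy=3,interpolation=cv2.INTER_CUBIC))
    for X in(T+R@kin.LAB,): cv2.circle(I[-1],tuple(int(v) for v in (proj(n,X,"4")-o)*3),4,(255,0,255),1)
cv2.imwrite("pics/c6.png",cv2.hconcat(I))
E
```

```text
15.5833 q [ 0.1629 -0.5751  2.4487 -0.3029  0.417   0.3847] p [0.5052 0.1263 0.1554] 
R [[-0.0018995757970265842, 0.6416760943423019, 0.7669733903867859], [0.9999925755555454, -0.0013525158847452617, 0.0036082592158708238], [0.0033526773746896943, 0.7669745501973265, -0.6416687610473417]] F [-0.0336  0.132  -0.3706] w 0.08376793227317356 59.88374054431915
label [0.5198 0.0364 0.149 ]
```

View pics/c6.png

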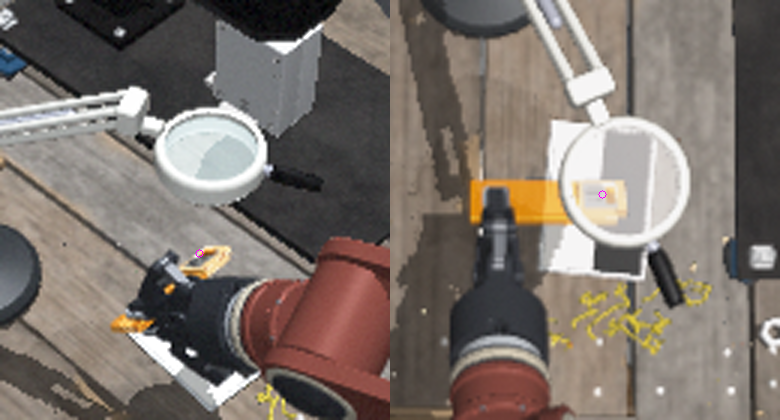

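The label (top crop ~(602,194)) works out at (0.520, 0.036, 0.149), directly below the lens centre. The remaining pixel offset is parallax. Everything is clear and steady, so I'm handing the job in.

```bash
python3 -c "
from plant import manip
print(manip.job_done())"
```

```text
the job is handed in; nothing more can be done
None
```

I handed the job in at 15.6 s, but the hand-in returned no verdict. By my measurements, the lens is about 12 mm from the middle of the board. The amber chip is held by its plain end, with the label about 1 mm off the lens axis, 149 mm up and sloping 40°. In the last pictures it is clear of the board, magnifier and rack.

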